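# Clamp a wooden blank in the cam-lever jig

### The job

Get the square wooden blank held for sanding: push the jig's rod in by its knob until the sprung tip presses the blank square and snug against the fence, with about 6 N on the blank and never more than 15 N, which would dent it. Then flip the cam lever over its centre and down onto its stop, without forcing it, so that the rod is locked and the blank stays gripped. Let go of everything and leave the jar, the eraser and the pot where they stand.

Things in the scene. Friction and masses are not known exactly. Their poses are not given: they have to be found in the camera images.
- jig: Fixed holding jig on the bench: aluminium foot plate 206 x 76 x 10 mm from x = -88 to +118 mm, with an aluminium clamp block (x = -75 to -35 mm, 44 mm wide, 67 mm high, its fork 93 mm) and a wooden nest block. Origin on the table; x = the way the rod is pushed, towards the fence, y = the side where the closed lever lies, z up
- nest (a point): Middle of the top of the jig's wooden nest block, 40 mm above the table, at jig x = +60 mm; the block is 112 mm long (x) and 74 mm wide. The dark steel fence, 70 mm wide and 16 mm high, stands across its far end; its face is set by hand anywhere from jig x = +93 to +103 mm and is not measured
- rod (a joint): Slide of the steel push rod (14 mm thick, axis at y = 0 and 48 mm above the table) through the clamp block, in m: 0 = drawn fully back, grows towards the fence, stop at 0.060. With the lever open it drags with about 8 N and stays where it is left; with the lever closed it is locked and holds some 40 N.
- knob (a point): Centre of the back face of the round black knob on the rod's rear end, at jig x = -154 mm + rod, y = 0, 48 mm above the table. The knob is 30 mm in diameter and 15 mm long; push its back face forwards or grip it across its width. Free space round and behind it.
- tip: Rubber-faced tip on the front of the rod, 30 mm wide, 12 mm high; origin at the centre of its front face (jig x = joint rod while unpressed), axes as the jig's. A stiff spring backs it, 8 N per mm, 6 mm travel. So the push on the knob is about 8 N of drag plus the force on the blank; with the knob let go, the drag keeps up to 8 N on the blank
- blank: Square beech blank 66 x 66 x 8 mm, loose on top of the nest between tip and fence, up to 17 mm short of the fence and turned by up to 0.1 rad; origin at the centre of its underside, z up. Its x axis is along the jig's when it is square to the fence. A turned blank may still settle after the first push and slacken: press a second time.
- lever (a joint): Angle of the cam lever in rad: 0 = open (it leans 0.35 from upright towards jig -y), grows as it swings over the top to jig +y, 1.85 = closed on its stop (1.50 from upright, nearly level). Nearly free up to 0.9, then the cam resists (peak about 4 N at the grip, near 1.2); centre at 1.55: before it the lever springs back, past it the lever pulls itself to the stop
- lever_grip (a point): Middle of the lever's black grip, 75 mm from the pin. The grip is 40 mm long along the lever, 22 mm wide along jig x, 14 mm thick; the lever ends 94 mm from the pin. Push it from its jig -y side with closed fingers
- lever_pin (a point): The lever's pin, along jig x, at jig x = -55 mm, y = 0, 81.5 mm above the table
- white_jar: Bystander: small jar with white screw cap, 34 mm wide, 45 mm high, standing upright; origin at the centre of its underside. Leave alone.
- eraser: Bystander: eraser 18 x 40 x 11 mm lying flat; origin at the centre of its underside. Leave alone.
- white_pot: Bystander: open white pot, 47 mm wide, 36 mm high; origin at the centre of its underside. Leave alone.
Not all that is in view belongs to the job. Of the things shaped like the blank, the beech one is meant.

How it is judged:
On the way, in this order (a step that is already met when the one before it is completed fails the run):
1. with the lever still open, the tip presses the blank snug and square against the fence (value of joint lever below 0.9 rad and contact force between tip and blank above 2 N and angle between the x axis of blank and the x axis of jig, either way round below 0.06 rad and angle between blank's own z axis and vertical below 0.06 rad and z of blank in the frame of jig between 0.036 and 0.045 m), for 0.2 s.
2. the lever is over centre and down on its stop (value of joint lever above 1.72 rad), for 0.2 s.
At the end, for the whole second after the job is handed in: The lever is past its centre and on its stop (over 1.72 rad); the blank lies flat on the nest, square to the jig within 0.06 rad, at rest, and the tip still presses on it with more than 2 N (value of joint lever above 1.72 rad and contact force between tip and blank above 2 N and angle between the x axis of blank and the x axis of jig, either way round below 0.06 rad and angle between blank's own z axis and vertical below 0.06 rad and z of blank in the frame of jig between 0.036 and 0.045 m and linear speed of blank below 0.01 m/s); the robot touches nothing.
It fails at once if the tip pressed on the blank with more than 15 N (contact force between tip and blank above 15 N).
It fails at once if the fingers forced the lever with more than 30 N (contact force between the fingers and lever above 30 N).
It fails at once if a bystander was moved by more than 20 mm (distance of any of white_jar, eraser, white_pot from where it was at the start of the episode above 0.02 m).
It also fails if it takes over 53 s, if anything falls off the work surface, if the arm or the gripper's body presses on something with over 40 N, if the wrist force passes 120 N, or if a joint passes its speed limit or range.

### The arm

A 6-joint arm with a two-finger parallel gripper is mounted at the origin on a cart in front of the work surface, level with it; the furniture and walls round the work are solid. World frame = base frame: x ahead of the robot, y to its left, z up, the work surface at z = 0. Lengths are in m, angles in rad, forces in N, time in s.
With the tool pointing down it reaches from about 0.4 to 0.925 m from the base axis. Payload 12.5 kg.
Tool frame: the origin (TCP) lies at the very end of the fingers, on their centre line; the grasp point (between the pads) lies 19 mm behind it (robot.grasp_offset is the distance from the TCP to the grasp point, in m); z points along the fingers, y is the line along which they close (so a half turn about z gives the same grasp; the last joint's range is limited). The gripper opens to 95 mm and grips with 3 to 60 N. Pads are 20 mm wide; open, the fingers measure 119 mm over their backs; the gripper's body (75 mm by 180 mm) begins 59 mm behind the grasp point.
Start: joints at [-1.308, 0.491, 1.559, -0, 1.092, -0.106], TCP at [0.225, -0.583, 0.215] pointing down, gripper open.
Joint ranges: [-3.1, 3.1], [-0.84, 2.19], [0.05, 2.79], [-1.13, 4.28], [0.06, 2.93], [-2.69, 2.69]. Speed limits (rad/s): [2.22, 2.22, 2.79, 3.14, 3.14, 3.14].

### API

Orientations are given as a 3x3 rotation matrix whose columns are the frame's x, y, z axes.
In Python, from plant import robot gives the robot as it stands. The module is installed in compiled form; this text tells all that it offers.
- The arm moves only by the tool send_rows, never from a script. Its argument "plan" is a list of rows, each an object with "travel": the shift along the tool's x, y, z in mm, a list of three; "turn": the turn, a rotation vector about the tool's x, y, z in degrees, a list of three; "claw": the gripper's target within -1 to 1 (fully open at 1, half-way at 0, shut at -1). In form: [{"travel": [tx, ty, tz], "turn": [ax, ay, az], "claw": claw}, ...]. A call has 1 to 8 rows; each row is the pose to reach, as a shift and turn from the pose commanded when the call began, along the tool's axes at that moment; what a row does not reach only later rows make up. A row lasts 1/12 s, in which the tool goes at most 41.7 mm and 7.16 degrees, less where a joint would pass 70% of its speed; a pose out of reach is approached as far as the arm can. A call with a gripper value outside its range is refused whole. The fingers move at their own pace and stop on an object; the grip force is fixed at half the most. Time passes only in rows, so rows that repeat a pose let the fingers close. It gives the time, the measured TCP pose, the force, the opening and the grip force at its end, in the units of the state.
- robot.get_obs(): the state, without advancing time (a new reading comes with each control period).
- robot.read_camera(name): name is "scene" or "top" or "wrist"; returns (picture, depth): 400x640x3 uint8, red, green, blue; 400x640 float32, m along the optical axis (not along the pixel's ray), 0 where there is no reading.
- robot.calibration(name): a dict with "camera_matrix" (3x3 intrinsics, pixels), "xyz" and "rotation" of the camera in the world; the wrist camera has in their place "tool_from_camera" (4x4, takes a point from camera to tool coordinates, whose origin is the TCP and whose axes are the flange's). Camera axes: x right, y up, looking along -z (the intrinsics and any distortion apply to the point x, -y, -z); pixel columns grow to the right and rows downward; lengths in m; the calibration is good to about 2 mm. A picture is of the moment at which its call begins: read the wrist's pose just before it. calibration takes no time and is no camera call.
- robot.job_done(): hands the job in; it is judged then, once.
The state is a dict: "clock": time; "q": joint angles; "joint_velocities": joint speeds; "effort": joint torques, N m; "position": TCP position; "orientation": TCP orientation; "force": force on the tool from outside, world axes, zero at the start; "ft_torque": the same for the moment, N m; "grip_width": opening from 0.0 (shut) to 1.0 (fully open); "grip_force": force on a finger pad.
Only numpy, scipy, OpenCV 4.12 (cv2) and the standard library are available. Lean on these libraries where they do the work, as an engineer would, in place of code of your own. Each camera call takes 0.05 s, during which the arm holds its last target. There are 200 camera calls.

## Working session

There is one attempt and no reset: what is moved stays moved. The work goes in short steps, Python scripts to look and compute and a tool call to move; the robot and the scene stay as the last step left them, time stands still between calls to the robot, and variables do not carry over. Pictures are saved under pics/ and viewed, at most 12 in all, crops included, and the job is handed in when it is done.

Besides the shell and the picture viewer there is one more tool, called after ">>>" as name(argument=value, ...), one argument or row to a line, values as JSON. send_rows: Moves the arm, as the interface text tells. Its arguments: {"type":"object","properties":{"plan":{"type":"array","items":{"type":"object","properties":{"travel":{"type":"array","items":{"type":"number"}},"turn":{"type":"array","items":{"type":"number"}},"claw":{"type":"number"}}}}},"required":["plan"]}

```bash
mkdir -p pics; cat > h.py <<'E'
import numpy as np, cv2
from plant import robot
def shot(n,f):
    o=robot.get_obs(); p,d=robot.read_camera(n); np.savez(''+f+'.npz',p=p,d=d,pos=o['position'],R=o['orientation'])
    cv2.imwrite('pics/'+f+'.png',p[:,:,::-1]); return p,d,o
def cam(n,o=None):
    c=robot.calibration(n); K=np.array(c['camera_matrix'])
    if n=='wrist':
        T=np.array(c['tool_from_camera']); R=np.array(o['orientation'])
        return K,R@T[:3,3]+np.array(o['position']),R@T[:3,:3],c
    return K,np.array(c['xyz']),np.array(c['rotation']),c
def ray(K,R,uv):
    x=np.linalg.solve(K,[uv[0],uv[1],1]); return R@np.array([x[0],-x[1],-1])
def onz(K,t,R,uv,z):
    r=ray(K,R,uv); return t+r*(z-t[2])/r[2]
def cloud(K,t,R,d):
    v,u=np.mgrid[:d.shape[0],:d.shape[1]]
    x=(u-K[0,2])/K[0,0]*d; y=(v-K[1,2])/K[1,1]*d
    return np.stack([x,-y,-d],-1)@R.T+t
E
python3 - <<'E'
from h import *
for n in('top','scene'):
    p,d,o=shot(n,n+'1'); K,t,R,c=cam(n); print(n,c)
print(robot.get_obs())
E
```

```text
top {'camera_matrix': array([[451.56227792,   0.        , 319.75370956],
       [  0.        , 451.56227792, 192.81881326],
       [  0.        ,   0.        ,   1.        ]]), 'xyz': array([ 0.38041339, -0.24291873,  0.9372486 ]), 'rotation': array([[ 0.036678  ,  0.97876075, -0.20169806],
       [-0.99931352,  0.03697615, -0.00229064],
       [ 0.00521603,  0.20164362,  0.97944507]])}
scene {'camera_matrix': array([[462.3084011 ,   0.        , 321.42701723],
       [  0.        , 462.3084011 , 198.04751912],
       [  0.        ,   0.        ,   1.        ]]), 'xyz': array([-0.05366588, -0.77878897,  0.42968764]), 'rotation': array([[ 0.63815646,  0.26410755, -0.72318984],
       [-0.76970864,  0.24016102, -0.59149919],
       [ 0.01746261,  0.93411449,  0.35654617]])}
{'clock': 0.1, 'q': array([-1.30761993e+00,  4.91503435e-01,  1.55941040e+00,  1.49975246e-05,
        1.09169636e+00, -1.05605799e-01]), 'joint_velocities': array([-0.00148648, -0.00241385, -0.00148704, -0.00123214, -0.00029825,
       -0.00101506]), 'effort': array([ 1.71722178e-03, -6.13623333e+01, -2.58606595e+01,  6.93946285e-02,
        4.69717314e-02, -6.15102022e-05]), 'position': array([ 0.22526241, -0.58275347,  0.21411006]), 'orientation': array([[ 9.32769539e-01,  3.60473194e-01, -2.51862316e-04],
       [ 3.60473261e-01, -9.32769026e-01,  9.85971057e-04],
       [ 1.20486768e-04, -1.01047340e-03, -9.99999482e-01]]), 'force': array([-0.63367846, -0.7221891 ,  0.26479945]), 'ft_torque': array([ 0.03242003, -0.06841973, -0.01153461]), 'grip_force': 0.0, 'grip_width': 0.9961190079972972}
```

View pics/top1.png

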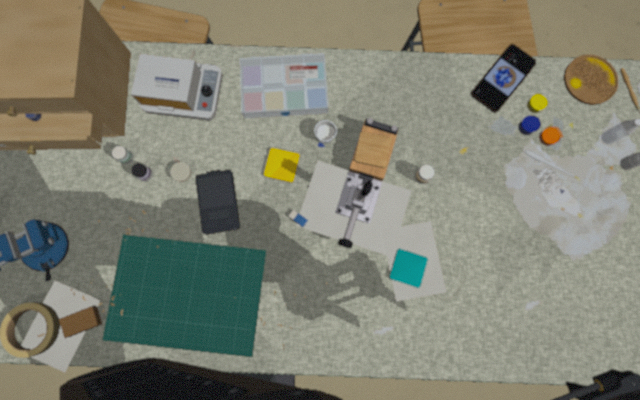

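View pics/scene1.png

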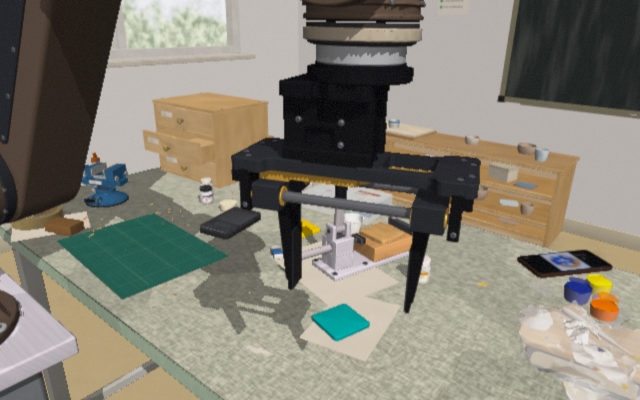

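The top view shows the jig: knob (345,243), clamp and lever (365,187), nest with blank (375,150), fence (382,126). Things that could be mistaken for the blank are the yellow square (282,165) and the teal square (408,268). The beech one is on the nest. The jar is at (426,173), the pot at (324,131) and the eraser at (298,217).

```bash
python3 - <<'E'
from h import *
z=np.load('top1.npz'); p,d=z['p'],z['d']; K,t,R,c=cam('top')
cv2.imwrite('pics/crop1.png',cv2.resize(p[105:260,300:450,::-1],None,fx=5,fy=5,interpolation=cv2.INTER_CUBIC)[:,:]) if 0 else cv2.imwrite('pics/crop1.png',cv2.resize(p[110:258,300:450,::-1],(608,600),interpolation=cv2.INTER_CUBIC))
X=cloud(K,t,R,d); hsv=cv2.cvtColor(p,cv2.COLOR_RGB2HSV)
roi=np.zeros(d.shape,bool); roi[110:258,300:450]=1
wood=roi&(hsv[...,0]>5)&(hsv[...,0]<25)&(hsv[...,1]>90)
def rect(m,z,name):
    m=cv2.morphologyEx(m.astype(np.uint8),cv2.MORPH_OPEN,np.ones((3,3)))
    n,l,s,_=cv2.connectedComponentsWithStats(m); k=1+np.argmax(s[1:,4]); v,u=np.where(l==k)
    P=np.array([onz(K,t,R,a,z)[:2] for a in zip(u,v)]).astype(np.float32)
    r=cv2.minAreaRect(P*1000); print(name,s[k],r,np.round(cv2.boxPoints(r)).tolist(), 'z',np.percentile(X[l==k][:,2],[5,50,95]))
rect(wood,.044,'wood')
dark=roi&(hsv[...,2]<70)
m=dark.astype(np.uint8); n,l,s,ce=cv2.connectedComponentsWithStats(m)
for k in range(1,n):
    if s[k,4]>15: print('dark',s[k],ce[k],np.median(X[l==k],axis=0).round(4))
print('knob',onz(K,t,R,(345,243),.05),'fence',onz(K,t,R,(382,126),.056))
for nme,uv,zz in(('jar',(426,170),.045),('pot',(324,129),.036),('eraser',(298,217),.011)): print(nme,onz(K,t,R,uv,zz))
E
```

```text
wood [ 350  125   46   54 1668] ((655.3189697265625, -346.2840270996094), (73.45459747314453, 103.39628601074219), 74.33932495117188) [[596.0, -368.0], [695.0, -396.0], [715.0, -325.0], [615.0, -297.0]] z [0.03861124 0.04736115 0.0511989 ]
dark [365 122  31  12  83] [380.27710843 127.51807229] [ 0.705  -0.3618  0.0534]
dark [358 172  16  27 189] [365.32804233 184.71957672] [ 0.5543 -0.3226  0.1571]
dark [339 239  13   8  78] [344.96153846 242.58974359] [ 0.4638 -0.2932  0.0619]
knob [ 0.46455376 -0.29402325  0.05      ] fence [ 0.7069351  -0.36364245  0.056     ]
jar [ 0.61986423 -0.45580356  0.045     ]
pot [ 0.70301178 -0.24470119  0.036     ]
eraser [ 0.51836343 -0.1976096   0.011     ]
```

View pics/crop1.png

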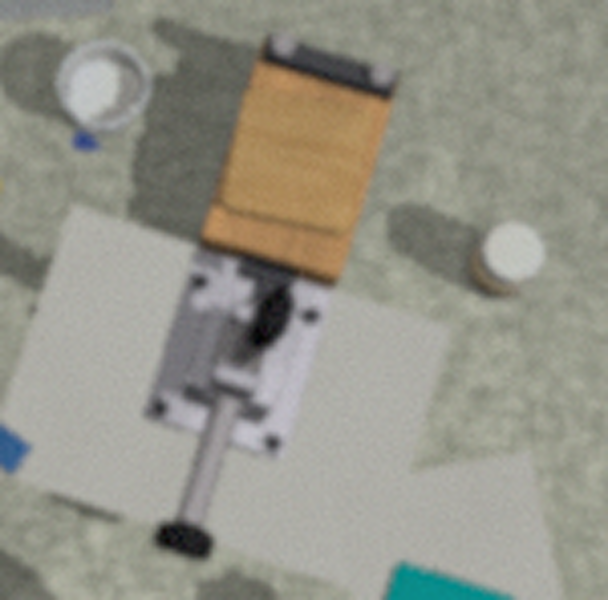

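The crop confirms that the beech blank lies on the nest at crop (295,140). The knob is at (185,537), the fence at (330,65) and the lever grip at (272,313). The jig yaw is about -15.7° and its origin about (0.603,-0.332). I'm setting out to a point behind and above the knob, with the tool x axis along jig x.

>>> send_rows(
  plan=[
    {"travel": [294, -209, -10], "turn": [0, 0, 36.8], "claw": -1},
    {"travel": [294, -209, -10], "turn": [0, 0, 36.8], "claw": -1},
    {"travel": [294, -209, -10], "turn": [0, 0, 36.8], "claw": -1},
    {"travel": [294, -209, -10], "turn": [0, 0, 36.8], "claw": -1},
    {"travel": [294, -209, -10], "turn": [0, 0, 36.8], "claw": -1},
    {"travel": [294, -209, -10], "turn": [0, 0, 36.8], "claw": -1},
    {"travel": [294, -209, -10], "turn": [0, 0, 36.8], "claw": -1},
    {"travel": [294, -209, -10], "turn": [0, 0, 36.8], "claw": -1},
  ],
)

```text
clock: 0.77
position: [0.4071, -0.3071, 0.2237]
orientation: [[0.963, -0.271, -0.0], [-0.271, -0.963, 0.0], [-0.0, -0.0, -1.0]]
force: [1.2, -1.0, 1.0]
grip_width: 0.496
grip_force: 0.0
```

>>> send_rows(
  plan=[
    {"travel": [5, -28, 0], "turn": [0, 0, 0], "claw": -1},
    {"travel": [5, -28, 0], "turn": [0, 0, 0], "claw": -1},
    {"travel": [5, -28, 0], "turn": [0, 0, 0], "claw": -1},
    {"travel": [5, -28, 0], "turn": [0, 0, 0], "claw": -1},
  ],
)

```text
clock: 1.1
position: [0.4188, -0.2837, 0.2237]
orientation: [[0.963, -0.27, -0.0], [-0.27, -0.963, -0.0], [-0.0, 0.0, -1.0]]
force: [0.2, -0.7, 0.3]
grip_width: 0.217
grip_force: 0.0
```

```bash
python3 - <<'E'
from h import *
o=robot.get_obs(); print(o['position'],o['force'])
p,d,o=shot('wrist','wr1'); shot('top','top2'); K,t,R,c=cam('wrist',o); print(K,t,R)
E
```

```text
[ 0.41875127 -0.28369018  0.22365127] [ 0.21227103 -0.73956969  0.28654933]
[[349.17443117   0.         325.16032218]
 [  0.         349.17443117 197.90880283]
 [  0.           0.           1.        ]] [ 0.48424402 -0.30115617  0.39377045] [[-2.69770094e-01  9.33217944e-01  2.37335975e-01]
 [-9.62924753e-01 -2.61414649e-01 -6.66205776e-02]
 [-1.28417679e-04 -2.46508925e-01  9.69140513e-01]]
```

View pics/wr1.png

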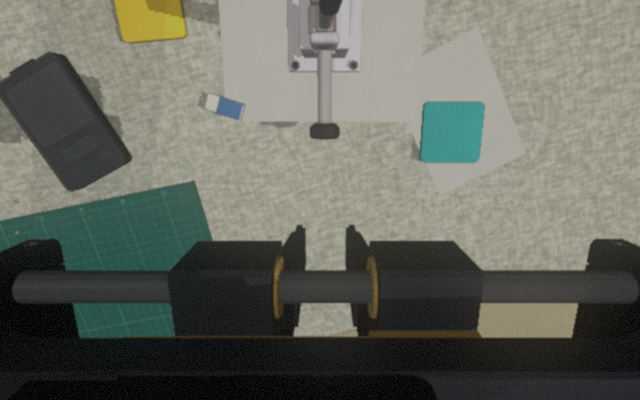

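The wrist view shows the knob at (324,131), with its rear edge at row 139, and the rod straight along column 324. The tool is therefore lined up in y and yaw. The eraser is at (222,105) and well clear.

```bash
python3 - <<'E'
from h import *
z=np.load('wr1.npz'); o=dict(position=z['pos'],orientation=z['R']); p,d=z['p'],z['d']; K,t,R,c=cam('wrist',o)
J=lambda P: np.round([1000*(np.dot([.9627,-.2706],P[:2])-.670),1000*(np.dot([.2706,.9627],P[:2])+.1567),P[2]*1000],1)
T=J(o['position']);print('tcp',T)
for uv in((324,139),(324,124),(311,131),(339,131)):print(uv,J(onz(K,t,R,uv,.063)),J(onz(K,t,R,uv,.048)))
X=cloud(K,t,R,d)
for v in (5,20,38,60,80,100,118,127,131,135,138): print(v,p[v,324],J(X[v,324]))
print('plate bottom corners',J(onz(K,t,R,(289,72),.01)),J(onz(K,t,R,(359,72),.01)))
z=np.load('top2.npz'); p,d=z['p'],z['d'];K,t,R,c=cam('top');X=cloud(K,t,R,d)
dark=(p.max(2)<60); dark[:110]=0;dark[230:]=0;dark[:,:340]=0;dark[:,400:]=0
v,u=np.where(dark&(X[...,2]>.12)); print('lever',len(v),J(X[v,u].mean(0)),[J(X[a,b]).tolist() for a,b in list(zip(v,u))[::12]])
E
```

```text
tcp [-190.1   -3.1  223.7]
(324, 139) [-149.5   -1.1   63. ] [-150.7   -1.    48. ]
(324, 124) [-135.7   -1.1   63. ] [-136.3   -1.    48. ]
(311, 131) [-142.1   11.    63. ] [-143.    11.6   48. ]
(339, 131) [-142.1  -15.1   63. ] [-143.   -15.6   48. ]
5 [54 48 52] [-60.9  -1.4 158.7]
20 [75 72 71] [-59.7  -1.3 116.3]
38 [167 164 164] [-67.5  -1.2  93.3]
60 [162 156 154] [-78.9  -1.   53.6]
80 [161 155 152] [-96.3  -1.1  54.9]
100 [161 155 155] [-114.1   -1.    53.7]
118 [163 157 155] [-130.5   -1.    54.3]
127 [68 64 61] [-138.5   -1.1   61.7]
131 [71 69 66] [-142.2   -1.1   61.5]
135 [65 63 61] [-145.8   -1.1   62.9]
138 [73 74 67] [-148.7   -1.1   61.9]
plate bottom corners [-85.   35.5  10. ] [-85.  -37.3  10. ]
lever 129 [-97.1   8.9 341.5] [[-130.1, 32.0, 522.0], [-45.6, -2.6, 174.3], [-50.1, 1.2, 172.2], [-50.4, -5.8, 175.1], [-50.4, -9.7, 172.7], [-142.4, 23.9, 516.0], [-54.6, -9.0, 173.7], [-144.9, 25.1, 516.5], [-144.4, 24.8, 509.9], [-140.1, 8.0, 509.9], [-155.4, 27.8, 533.0]]
```

>>> send_rows(
  plan=[
    {"travel": [-10, -2, 0], "turn": [0, 0, 0], "claw": -1},
    {"travel": [-10, -2, 40], "turn": [0, 0, 0], "claw": -1},
    {"travel": [-10, -2, 80], "turn": [0, 0, 0], "claw": -1},
    {"travel": [-10, -2, 80], "turn": [0, 0, 0], "claw": -1},
  ],
)

```text
clock: 1.53
position: [0.4066, -0.2773, 0.1387]
orientation: [[0.962, -0.272, -0.007], [-0.272, -0.962, 0.006], [-0.008, -0.004, -1.0]]
force: [0.1, 0.1, -0.5]
grip_width: 0.007
grip_force: 0.0
```

>>> send_rows(
  plan=[
    {"travel": [0, 0, 40], "turn": [0, 0, 0], "claw": -1},
    {"travel": [0, 0, 80], "turn": [0, 0, 0], "claw": -1},
    {"travel": [0, 0, 110], "turn": [0, 0, 0], "claw": -1},
    {"travel": [10, 0, 110], "turn": [0, 0, 0], "claw": -1},
    {"travel": [20, 0, 110], "turn": [0, 0, 0], "claw": -1},
    {"travel": [25, 0, 110], "turn": [0, 0, 0], "claw": -1},
    {"travel": [30, 0, 110], "turn": [0, 0, 0], "claw": -1},
    {"travel": [30, 0, 110], "turn": [0, 0, 0], "claw": -1},
  ],
)

```text
clock: 2.2
position: [0.4404, -0.2878, 0.0358]
orientation: [[0.963, -0.27, 0.003], [-0.27, -0.963, -0.003], [0.004, 0.002, -1.0]]
force: [-0.1, 0.4, 0.1]
grip_width: 0.006
grip_force: 0.0
```

```bash
cat >> h.py <<'E'
J=lambda P: np.round([1000*(np.dot([.9627,-.2706],P[:2])-.673),1000*(np.dot([.2706,.9627],P[:2])+.1578),P[2]*1000],1)
def st():
    o=robot.get_obs(); f=o['force']; print(o['clock'],'jig',J(o['position']),'F',np.round([np.dot([.9627,-.2706],f[:2]),np.dot([.2706,.9627],f[:2]),f[2]],1))
E
python3 - <<'E'
from h import *
st()
p,d,o=shot('top','top3')
K,t,R,c=cam('top')
# blank/tip row profile: crop
cv2.imwrite('pics/crop3.png',cv2.resize(p[110:250,320:420,::-1],(428,600),interpolation=cv2.INTER_CUBIC))
E
```

```text
2.2 jig [-1.711e+02 -1.000e-01  3.580e+01] F [-0.2  0.3  0.1]
```

View pics/crop3.png

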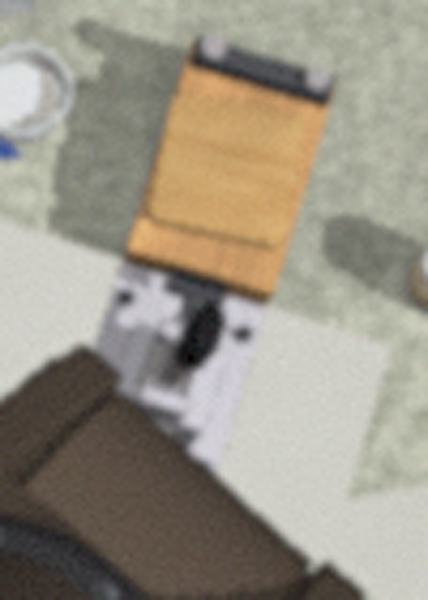

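>>> send_rows(
  plan=[
    {"travel": [4, 0, 0], "turn": [0, 0, 0], "claw": -1},
    {"travel": [7, 0, 0], "turn": [0, 0, 0], "claw": -1},
    {"travel": [10, 0, 0], "turn": [0, 0, 0], "claw": -1},
    {"travel": [13, 0, 0], "turn": [0, 0, 0], "claw": -1},
    {"travel": [16, 0, 0], "turn": [0, 0, 0], "claw": -1},
    {"travel": [19, 0, 0], "turn": [0, 0, 0], "claw": -1},
    {"travel": [22, 0, 0], "turn": [0, 0, 0], "claw": -1},
    {"travel": [22, 0, 0], "turn": [0, 0, 0], "claw": -1},
  ],
)

```text
clock: 2.92
position: [0.459, -0.2923, 0.0337]
orientation: [[0.963, -0.27, -0.002], [-0.27, -0.963, 0.002], [-0.003, -0.001, -1.0]]
force: [-5.9, 1.2, 4.3]
grip_width: 0.003
grip_force: 2.8
```

```bash
python3 - <<'E'
from h import *
st()
z=np.load('top3.npz');K,t,R,c=cam('top')
for a in((150,218),(275,245),(190,75),(325,103)): print(J(onz(K,t,R,(320+a[0]/4.28,110+a[1]/4.28),.048)))
E
```

```text
2.9167 jig [-152.     0.6   33.7] F [-6.  -0.5  4.3]
[20.  30.2 48. ]
[ 25.6 -30.3  48. ]
[94.7 32.6 48. ]
[101.1 -33.6  48. ]
```

>>> send_rows(
  plan=[
    {"travel": [2, 0, 0], "turn": [0, 0, 0], "claw": -1},
    {"travel": [4, 0, 0], "turn": [0, 0, 0], "claw": -1},
    {"travel": [6, 0, 0], "turn": [0, 0, 0], "claw": -1},
    {"travel": [8, 0, 0], "turn": [0, 0, 0], "claw": -1},
    {"travel": [10, 0, 0], "turn": [0, 0, 0], "claw": -1},
    {"travel": [10, 0, 0], "turn": [0, 0, 0], "claw": -1},
  ],
)

```text
clock: 3.42
position: [0.4684, -0.2949, 0.0337]
orientation: [[0.963, -0.27, -0.003], [-0.27, -0.963, 0.002], [-0.003, -0.001, -1.0]]
force: [-6.9, 1.4, 4.5]
grip_width: 0.004
grip_force: 3.5
```

```bash
python3 - <<'E'
from h import *
st()
p,d,o=shot('top','top4')
cv2.imwrite('pics/crop4.png',cv2.resize(p[110:200,330:420,::-1],(600,600),interpolation=cv2.INTER_CUBIC))
E
```

```text
3.4167 jig [-142.3    0.7   33.7] F [-7.1 -0.5  4.5]
```

View pics/crop4.png

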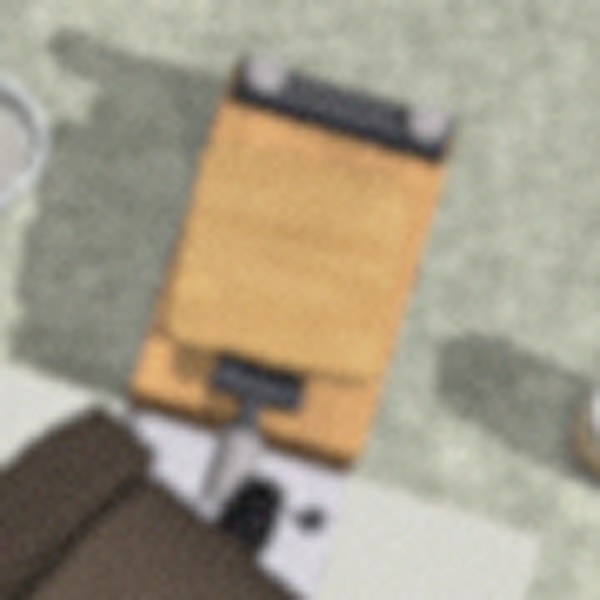

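The tip at (255,380) in the crop is just reaching the blank, which is slightly turned and about 5–8 mm short of the fence. From here I advance in small steps and watch the force.

>>> send_rows(
  plan=[
    {"travel": [1, 0, 0], "turn": [0, 0, 0], "claw": -1},
    {"travel": [2, 0, 0], "turn": [0, 0, 0], "claw": -1},
    {"travel": [3, 0, 0], "turn": [0, 0, 0], "claw": -1},
    {"travel": [4, 0, 0], "turn": [0, 0, 0], "claw": -1},
    {"travel": [4, 0, 0], "turn": [0, 0, 0], "claw": -1},
  ],
)

```text
clock: 3.88
position: [0.472, -0.2959, 0.0337]
orientation: [[0.963, -0.27, -0.003], [-0.27, -0.963, 0.002], [-0.004, -0.001, -1.0]]
force: [-7.8, 1.8, 5.9]
grip_width: 0.004
grip_force: 4.0
```

```bash
python3 -c "
from h import *
st()"
```

```text
3.8833 jig [-138.5    0.7   33.7] F [-8.  -0.4  5.9]
```

>>> send_rows(
  plan=[
    {"travel": [0.5, 0, 0], "turn": [0, 0, 0], "claw": -1},
    {"travel": [1, 0, 0], "turn": [0, 0, 0], "claw": -1},
    {"travel": [1, 0, 0], "turn": [0, 0, 0], "claw": -1},
  ],
)

```text
clock: 4.13
position: [0.4729, -0.2961, 0.0337]
orientation: [[0.963, -0.27, -0.003], [-0.27, -0.963, 0.002], [-0.004, -0.001, -1.0]]
force: [-8.0, 1.4, 6.0]
grip_width: 0.004
grip_force: 4.2
```

```bash
python3 -c "
from h import *
st()"
```

```text
4.1333 jig [-137.6    0.7   33.7] F [-8.1 -0.8  6. ]
```

>>> send_rows(
  plan=[
    {"travel": [0.5, 0, 0], "turn": [0, 0, 0], "claw": -1},
    {"travel": [1, 0, 0], "turn": [0, 0, 0], "claw": -1},
    {"travel": [1, 0, 0], "turn": [0, 0, 0], "claw": -1},
  ],
)

```text
clock: 4.38
position: [0.4739, -0.2964, 0.0337]
orientation: [[0.963, -0.27, -0.003], [-0.27, -0.963, 0.002], [-0.004, -0.001, -1.0]]
force: [-8.0, 1.9, 6.1]
grip_width: 0.001
grip_force: 4.3
```

>>> send_rows(
  plan=[
    {"travel": [0.5, 0, 0], "turn": [0, 0, 0], "claw": -1},
    {"travel": [1, 0, 0], "turn": [0, 0, 0], "claw": -1},
    {"travel": [1, 0, 0], "turn": [0, 0, 0], "claw": -1},
  ],
)

```text
clock: 4.63
position: [0.4748, -0.2967, 0.0337]
orientation: [[0.963, -0.27, -0.003], [-0.27, -0.963, 0.002], [-0.004, -0.001, -1.0]]
force: [-8.0, 1.7, 5.4]
grip_width: 0.006
grip_force: 4.3
```

```bash
python3 -c "
from h import *
st()"
```

```text
4.6333 jig [-135.6    0.7   33.7] F [-8.1 -0.6  5.4]
```

```bash
python3 - <<'E'
from h import *
p,d,o=shot('top','top5')
cv2.imwrite('pics/crop5.png',cv2.resize(p[115:180,345:410,::-1],(600,600),interpolation=cv2.INTER_CUBIC))
E
```

```text
(no output)
```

View pics/crop5.png

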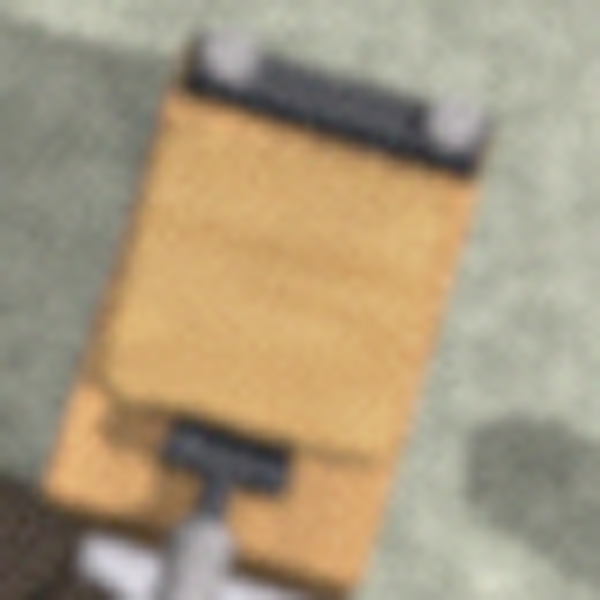

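The blank (275,280) is now nearly square and within a few mm of the fence at (330,110). I'm continuing in 0.8–1 mm steps.

>>> send_rows(
  plan=[
    {"travel": [0.5, 0, 0], "turn": [0, 0, 0], "claw": -1},
    {"travel": [1, 0, 0], "turn": [0, 0, 0], "claw": -1},
    {"travel": [1, 0, 0], "turn": [0, 0, 0], "claw": -1},
  ],
)

```text
clock: 4.93
position: [0.4758, -0.2969, 0.0337]
orientation: [[0.963, -0.27, -0.003], [-0.27, -0.963, 0.002], [-0.004, -0.001, -1.0]]
force: [-8.6, 1.4, 5.6]
grip_width: 0.009
grip_force: 4.3
```

>>> send_rows(
  plan=[
    {"travel": [0.4, 0, 0], "turn": [0, 0, 0], "claw": -1},
    {"travel": [0.8, 0, 0], "turn": [0, 0, 0], "claw": -1},
    {"travel": [0.8, 0, 0], "turn": [0, 0, 0], "claw": -1},
  ],
)

```text
clock: 5.18
position: [0.4765, -0.2971, 0.0337]
orientation: [[0.963, -0.27, -0.003], [-0.27, -0.963, 0.002], [-0.004, -0.001, -1.0]]
force: [-8.6, 1.3, 5.2]
grip_width: 0.007
grip_force: 4.3
```

>>> send_rows(
  plan=[
    {"travel": [0.4, 0, 0], "turn": [0, 0, 0], "claw": -1},
    {"travel": [0.8, 0, 0], "turn": [0, 0, 0], "claw": -1},
    {"travel": [0.8, 0, 0], "turn": [0, 0, 0], "claw": -1},
  ],
)

```text
clock: 5.43
position: [0.4773, -0.2973, 0.0337]
orientation: [[0.963, -0.27, -0.003], [-0.27, -0.963, 0.002], [-0.004, -0.001, -1.0]]
force: [-8.5, 1.4, 6.0]
grip_width: 0.01
grip_force: 4.3
```

>>> send_rows(
  plan=[
    {"travel": [0.4, 0, 0], "turn": [0, 0, 0], "claw": -1},
    {"travel": [0.8, 0, 0], "turn": [0, 0, 0], "claw": -1},
    {"travel": [0.8, 0, 0], "turn": [0, 0, 0], "claw": -1},
  ],
)

```text
clock: 5.68
position: [0.4781, -0.2976, 0.0337]
orientation: [[0.963, -0.27, -0.003], [-0.27, -0.963, 0.002], [-0.004, -0.001, -1.0]]
force: [-8.6, 2.4, 5.2]
grip_width: 0.006
grip_force: 4.3
```

>>> send_rows(
  plan=[
    {"travel": [0.4, 0, 0], "turn": [0, 0, 0], "claw": -1},
    {"travel": [0.8, 0, 0], "turn": [0, 0, 0], "claw": -1},
    {"travel": [0.8, 0, 0], "turn": [0, 0, 0], "claw": -1},
  ],
)

```text
clock: 5.93
position: [0.4788, -0.2978, 0.0337]
orientation: [[0.963, -0.27, -0.003], [-0.27, -0.963, 0.002], [-0.004, -0.001, -1.0]]
force: [-7.1, 0.4, 5.8]
grip_width: 0.002
grip_force: 4.3
```

>>> send_rows(
  plan=[
    {"travel": [0.4, 0, 0], "turn": [0, 0, 0], "claw": -1},
    {"travel": [0.8, 0, 0], "turn": [0, 0, 0], "claw": -1},
    {"travel": [0.8, 0, 0], "turn": [0, 0, 0], "claw": -1},
  ],
)

```text
clock: 6.18
position: [0.4796, -0.298, 0.0337]
orientation: [[0.963, -0.27, -0.003], [-0.27, -0.963, 0.002], [-0.004, -0.001, -1.0]]
force: [-8.4, 2.2, 6.3]
grip_width: 0.006
grip_force: 4.3
```

>>> send_rows(
  plan=[
    {"travel": [0.4, 0, 0], "turn": [0, 0, 0], "claw": -1},
    {"travel": [0.8, 0, 0], "turn": [0, 0, 0], "claw": -1},
    {"travel": [0.8, 0, 0], "turn": [0, 0, 0], "claw": -1},
  ],
)

```text
clock: 6.43
position: [0.4804, -0.2982, 0.0337]
orientation: [[0.963, -0.27, -0.003], [-0.27, -0.963, 0.002], [-0.004, -0.001, -1.0]]
force: [-8.6, 1.6, 6.4]
grip_width: -0.001
grip_force: 4.3
```

>>> send_rows(
  plan=[
    {"travel": [0.4, 0, 0], "turn": [0, 0, 0], "claw": -1},
    {"travel": [0.8, 0, 0], "turn": [0, 0, 0], "claw": -1},
    {"travel": [0.8, 0, 0], "turn": [0, 0, 0], "claw": -1},
  ],
)

```text
clock: 6.68
position: [0.4811, -0.2984, 0.0337]
orientation: [[0.963, -0.27, -0.003], [-0.27, -0.963, 0.002], [-0.004, -0.001, -1.0]]
force: [-8.8, 1.9, 6.1]
grip_width: 0.003
grip_force: 4.4
```

>>> send_rows(
  plan=[
    {"travel": [0.4, 0, 0], "turn": [0, 0, 0], "claw": -1},
    {"travel": [0.8, 0, 0], "turn": [0, 0, 0], "claw": -1},
    {"travel": [0.8, 0, 0], "turn": [0, 0, 0], "claw": -1},
  ],
)

```text
clock: 6.93
position: [0.4815, -0.2985, 0.0337]
orientation: [[0.963, -0.27, -0.004], [-0.27, -0.963, 0.002], [-0.005, -0.001, -1.0]]
force: [-11.4, 1.8, 7.2]
grip_width: 0.005
grip_force: 5.5
```

Contact with the fence: the force is rising.

>>> send_rows(
  plan=[
    {"travel": [0.3, 0, 0], "turn": [0, 0, 0], "claw": -1},
    {"travel": [0.6, 0, 0], "turn": [0, 0, 0], "claw": -1},
    {"travel": [0.6, 0, 0], "turn": [0, 0, 0], "claw": -1},
    {"travel": [0.6, 0, 0], "turn": [0, 0, 0], "claw": -1},
  ],
)

```text
clock: 7.27
position: [0.4817, -0.2985, 0.0337]
orientation: [[0.963, -0.27, -0.005], [-0.27, -0.963, 0.003], [-0.005, -0.001, -1.0]]
force: [-13.6, 1.4, 7.8]
grip_width: 0.004
grip_force: 6.5
```

>>> send_rows(
  plan=[
    {"travel": [0.4, 0, 0], "turn": [0, 0, 0], "claw": -1},
    {"travel": [0.4, 0, 0], "turn": [0, 0, 0], "claw": -1},
    {"travel": [0.4, 0, 0], "turn": [0, 0, 0], "claw": -1},
    {"travel": [0.4, 0, 0], "turn": [0, 0, 0], "claw": -1},
    {"travel": [0.4, 0, 0], "turn": [0, 0, 0], "claw": -1},
    {"travel": [0.4, 0, 0], "turn": [0, 0, 0], "claw": -1},
  ],
)

```text
clock: 7.77
position: [0.4819, -0.2986, 0.0337]
orientation: [[0.963, -0.27, -0.005], [-0.27, -0.963, 0.003], [-0.006, -0.002, -1.0]]
force: [-14.0, 1.4, 9.9]
grip_width: 0.004
grip_force: 7.1
```

```bash
python3 - <<'E'
from h import *
st()
p,d,o=shot('top','top6')
cv2.imwrite('pics/crop6.png',cv2.resize(p[115:205,340:430,::-1],(600,600),interpolation=cv2.INTER_CUBIC))
E
```

```text
7.7667 jig [-128.3    0.8   33.7] F [-13.9  -2.4   9.9]
```

View pics/crop6.png

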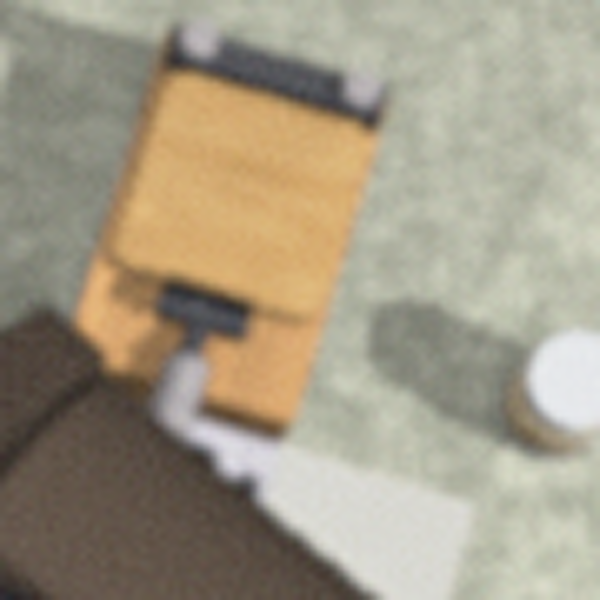

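The blank's edges are parallel to the fence and touching it. I'm pressing a second time: back off, then return to the same point.

>>> send_rows(
  plan=[
    {"travel": [-4, 0, 0], "turn": [0, 0, 0], "claw": -1},
    {"travel": [-4, 0, 0], "turn": [0, 0, 0], "claw": -1},
    {"travel": [-4, 0, 0], "turn": [0, 0, 0], "claw": -1},
    {"travel": [-2, 0, 0], "turn": [0, 0, 0], "claw": -1},
    {"travel": [-1, 0, 0], "turn": [0, 0, 0], "claw": -1},
    {"travel": [-0.4, 0, 0], "turn": [0, 0, 0], "claw": -1},
    {"travel": [0, 0, 0], "turn": [0, 0, 0], "claw": -1},
    {"travel": [0, 0, 0], "turn": [0, 0, 0], "claw": -1},
  ],
)

```text
clock: 8.48
position: [0.482, -0.2988, 0.0336]
orientation: [[0.963, -0.27, -0.005], [-0.27, -0.963, 0.003], [-0.006, -0.001, -1.0]]
force: [-14.4, -0.1, 8.4]
grip_width: 0.003
grip_force: 7.7
```

```bash
python3 -c "
from h import *
st()"
```

```text
8.4833 jig [-128.1    0.6   33.6] F [-13.9  -4.    8.4]
```

>>> send_rows(
  plan=[
    {"travel": [0.3, 0, 0], "turn": [0, 0, 0], "claw": -1},
    {"travel": [0.3, 0, 0], "turn": [0, 0, 0], "claw": -1},
    {"travel": [0.3, 0, 0], "turn": [0, 0, 0], "claw": -1},
    {"travel": [-15, 0, 0], "turn": [0, 0, 0], "claw": -1},
    {"travel": [-20, 0, -30], "turn": [0, 0, 0], "claw": -1},
    {"travel": [-20, 0, -70], "turn": [0, 0, 0], "claw": -1},
    {"travel": [-20, 20, -110], "turn": [0, 0, 0], "claw": -1},
    {"travel": [-20, 40, -150], "turn": [0, 0, 0], "claw": -1},
  ],
)

```text
clock: 9.15
position: [0.4552, -0.3299, 0.1803]
orientation: [[0.963, -0.269, 0.0], [-0.269, -0.963, -0.0], [0.0, 0.0, -1.0]]
force: [0.6, -0.6, -0.6]
grip_width: 0.002
grip_force: 0.0
```

>>> send_rows(
  plan=[
    {"travel": [0, 25, -35], "turn": [0, 0, 0], "claw": -1},
    {"travel": [30, 25, -40], "turn": [0, 0, 0], "claw": -1},
    {"travel": [60, 25, -40], "turn": [0, 0, 0], "claw": -1},
    {"travel": [90, 25, -40], "turn": [0, 0, 0], "claw": -1},
    {"travel": [90, 25, -40], "turn": [0, 0, 0], "claw": -1},
    {"travel": [90, 25, -40], "turn": [0, 0, 0], "claw": -1},
    {"travel": [90, 25, -40], "turn": [0, 0, 0], "claw": -1},
  ],
)

```text
clock: 9.73
position: [0.5346, -0.3781, 0.2178]
orientation: [[0.963, -0.27, -0.001], [-0.27, -0.963, 0.001], [-0.001, -0.0, -1.0]]
force: [-0.9, -0.3, 0.0]
grip_width: 0.003
grip_force: 0.0
```

```bash
python3 - <<'E'
from h import *
st()
p,d,o=shot('wrist','wr2')
cv2.imwrite('pics/wr2c.png',p[:,120:520,::-1])
K,t,R,c=cam('wrist',o); X=cloud(K,t,R,d); np.save('X2.npy',X)
Q=(X.reshape(-1,3)); jx=Q[:,:2]@[.9627,-.2706]-.673; jy=Q[:,:2]@[.2706,.9627]+.1578
m=(jx>-.085)&(jx<-.03)&(abs(jy)<.05)&(Q[:,2]>.10)&(Q[:,2]<.185)
for a in np.arange(.1,.185,.01):
    k=m&(Q[:,2]>a)&(Q[:,2]<a+.01)
    if k.sum()>5: print(round(a,2),k.sum(),np.percentile(jx[k],[5,95]).round(4),np.percentile(jy[k],[5,50,95]).round(4))
E
```

```text
9.7333 jig [-56.  -61.6 217.8] F [-0.8 -0.5  0. ]
0.1 55 [-0.0589 -0.0447] [-0.0069 -0.0064  0.0009]
0.11 59 [-0.0586 -0.0447] [-0.0076 -0.0066  0.0005]
0.12 54 [-0.0573 -0.0447] [-0.008  -0.0065 -0.0002]
0.13 8 [-0.0495 -0.0447] [-0.0098 -0.0068 -0.0043]
0.14 94 [-0.0583 -0.0427] [-0.0113 -0.0098 -0.0008]
0.15 107 [-0.0571 -0.0427] [-0.012  -0.0102 -0.0006]
0.16 134 [-0.0591 -0.0428] [-0.0125 -0.0112 -0.0015]
0.17 636 [-0.062 -0.044] [-0.0119 -0.0067 -0.0005]
```

View pics/wr2c.png

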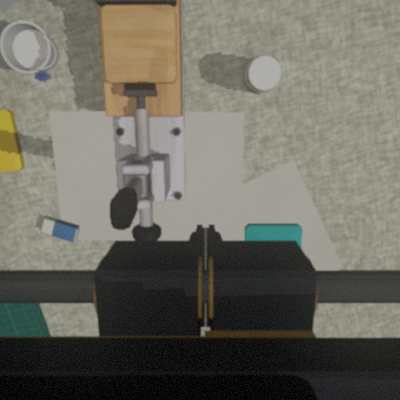

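The wrist view shows the lever grip at (123,208) standing almost upright: its -y face is at jig y ≈ -11 mm, so lever ≈ 0.3 rad. The closed fingers (205,240) are clear to its right. The blank (140,42) is against the fence, with the tip at (140,90) on it.

>>> send_rows(
  plan=[
    {"travel": [3, 0, 40], "turn": [0, 0, 0], "claw": -1},
    {"travel": [3, 0, 66], "turn": [0, 0, 0], "claw": -1},
    {"travel": [3, 0, 66], "turn": [0, 0, 0], "claw": -1},
    {"travel": [3, -15, 66], "turn": [0, 0, 0], "claw": -1},
    {"travel": [3, -30, 66], "turn": [0, 0, 0], "claw": -1},
    {"travel": [3, -40, 66], "turn": [0, 0, 0], "claw": -1},
    {"travel": [3, -44, 65], "turn": [0, 0, 0], "claw": -1},
    {"travel": [3, -48, 65], "turn": [0, 0, 0], "claw": -1},
  ],
)

```text
clock: 10.45
position: [0.5515, -0.3321, 0.1549]
orientation: [[0.963, -0.269, 0.002], [-0.269, -0.963, -0.001], [0.002, 0.001, -1.0]]
force: [0.7, 0.2, 0.2]
grip_width: 0.004
grip_force: 0.2
```

```bash
python3 -c "
from h import *
st()"
```

```text
10.45 jig [-52.2 -12.7 154.9] F [0.6 0.4 0.2]
```

>>> send_rows(
  plan=[
    {"travel": [0, -11.5, 0], "turn": [0, 0, 0], "claw": -1},
    {"travel": [0, -22.5, 2], "turn": [0, 0, 0], "claw": -1},
    {"travel": [0, -33.5, 5], "turn": [0, 0, 0], "claw": -1},
    {"travel": [0, -40.5, 8], "turn": [0, 0, 0], "claw": -1},
    {"travel": [0, -46.5, 11], "turn": [0, 0, 0], "claw": -1},
    {"travel": [0, -52.5, 15], "turn": [0, 0, 0], "claw": -1},
    {"travel": [0, -58, 19], "turn": [0, 0, 0], "claw": -1},
    {"travel": [0, -58, 19], "turn": [0, 0, 0], "claw": -1},
  ],
)

```text
clock: 11.12
position: [0.5665, -0.2766, 0.1335]
orientation: [[0.963, -0.27, -0.0], [-0.27, -0.963, 0.0], [-0.0, -0.0, -1.0]]
force: [-0.1, -2.2, 2.7]
grip_width: 0.006
grip_force: 1.8
```

```bash
python3 -c "
from h import *
st()"
```

```text
11.1167 jig [-52.7  44.9 133.5] F [ 0.5 -2.2  2.7]
```

The force direction matches the lever angle I worked out (about 1.25 rad). I'm continuing along the arc.

>>> send_rows(
  plan=[
    {"travel": [0, -3.5, 4], "turn": [0, 0, 0], "claw": -1},
    {"travel": [0, -6.6, 8.5], "turn": [0, 0, 0], "claw": -1},
    {"travel": [0, -9.6, 13], "turn": [0, 0, 0], "claw": -1},
    {"travel": [0, -12.5, 18], "turn": [0, 0, 0], "claw": -1},
    {"travel": [0, -14, 21.5], "turn": [0, 0, 0], "claw": -1},
    {"travel": [0, -15.5, 25], "turn": [0, 0, 0], "claw": -1},
    {"travel": [0, -16.7, 28.5], "turn": [0, 0, 0], "claw": -1},
    {"travel": [0, -17, 32], "turn": [0, 0, 0], "claw": -1},
  ],
)

```text
clock: 11.78
position: [0.5709, -0.2607, 0.1017]
orientation: [[0.963, -0.27, -0.0], [-0.27, -0.963, 0.0], [-0.0, -0.0, -1.0]]
force: [0.5, 0.2, -0.7]
grip_width: 0.002
grip_force: 0.0
```

```bash
python3 -c "
from h import *
st()"
```

```text
11.7833 jig [-52.8  61.3 101.7] F [ 0.5  0.4 -0.7]
```

>>> send_rows(
  plan=[
    {"travel": [0, 0, -40], "turn": [0, 0, 0], "claw": -1},
    {"travel": [0, 0, -80], "turn": [0, 0, 0], "claw": -1},
    {"travel": [-30, 20, -120], "turn": [0, 0, 0], "claw": -1},
    {"travel": [-65, 40, -130], "turn": [0, 0, 0], "claw": -1},
    {"travel": [-100, 60, -130], "turn": [0, 0, 0], "claw": -1},
    {"travel": [-130, 60, -130], "turn": [0, 0, 0], "claw": -1},
    {"travel": [-130, 60, -130], "turn": [0, 0, 0], "claw": -1},
    {"travel": [-130, 60, -130], "turn": [0, 0, 0], "claw": -1},
  ],
)

```text
clock: 12.45
position: [0.4285, -0.2837, 0.2329]
orientation: [[0.962, -0.272, 0.001], [-0.272, -0.962, -0.001], [0.001, 0.0, -1.0]]
force: [0.3, 0.1, 0.5]
grip_width: 0.007
grip_force: 0.0
```

```bash
python3 - <<'E'
from h import *
st()
p,d,o=shot('top','top7')
K,t,R,c=cam('top')
cv2.imwrite('pics/crop7.png',cv2.resize(p[110:210,320:420,::-1],(600,600),interpolation=cv2.INTER_CUBIC))
X=cloud(K,t,R,d)
dark=(p.max(2)<70)
v,u=np.where(dark); 
q=[(J(X[a,b])) for a,b in zip(v,u) if 340<b<400 or 1]
q=np.array([k for k in q if -75<k[0]<-35 and 0<k[1]<110 and 70<k[2]<180]); print(len(q), q.min(0) if len(q) else '', q.max(0) if len(q) else '', np.median(q,0) if len(q) else '')
E
```

```text
12.45 jig [-183.7    0.6  232.9] F [0.3 0.2 0.5]
0
```

View pics/crop7.png

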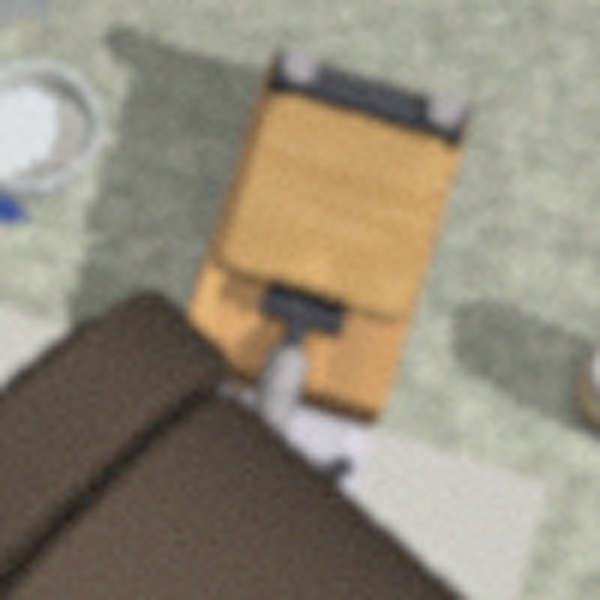

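The tip (300,305) still bears on the blank (340,190), which is square against the fence (370,95). The arm hides the lever, so I'm reading its height from the wrist camera's depth.

```bash
python3 - <<'E'
from h import *
p,d,o=shot('wrist','wr3'); K,t,R,c=cam('wrist',o); Q=cloud(K,t,R,d).reshape(-1,3)
jx=Q[:,:2]@[.9627,-.2706]-.673; jy=Q[:,:2]@[.2706,.9627]+.1578
m=(jx>-.07)&(jx<-.035)&(Q[:,2]>.06)&(Q[:,2]<.19)&(d.ravel()>0)
for a in np.arange(-.04,.11,.01):
    k=m&(jy>a)&(jy<a+.01); print(round(a,2),k.sum(),np.percentile(Q[k,2],[5,50,95]).round(3) if k.sum()>3 else '')
# rod slide from the knob's rear edge
cv2.imwrite('pics/wr3c.png',p[0:240,120:520,::-1])
E
```

```text
-0.04 0 
-0.03 86 [0.065 0.067 0.068]
-0.02 468 [0.066 0.067 0.091]
-0.01 538 [0.081 0.089 0.093]
0.0 540 [0.085 0.089 0.093]
0.01 488 [0.066 0.087 0.089]
0.02 326 [0.066 0.088 0.089]
0.03 290 [0.087 0.089 0.09 ]
0.04 285 [0.087 0.089 0.091]
0.05 340 [0.087 0.091 0.093]
0.06 360 [0.089 0.093 0.094]
0.07 356 [0.09  0.093 0.095]
0.08 350 [0.091 0.094 0.095]
0.09 62 [0.09  0.093 0.095]
0.1 0
```

View pics/wr3c.png

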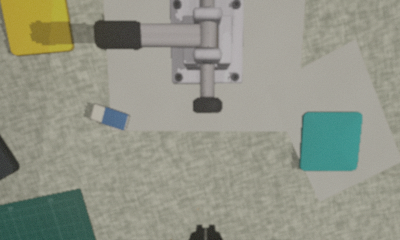

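The lever lies at (118,35), nearly level. Its grip top is at 93–94 mm, as expected on the stop. Nothing touches the robot, so I'm handing the job in.

```bash
python3 -c "
from h import *
st(); print(robot.job_done())"
```

```text
12.55 jig [-182.     0.9  232.4] F [ 0.2  0.3 -0.7]
the job is handed in; nothing more can be done
None
```

The job is handed in at 12.6 s on the clock: the blank sits square against the fence with an estimated 5–6 N on it after two presses. The lever is over centre on its stop, and the arm is clear of everything with no contact made with the jar, eraser or pot. The judge gave no verdict, and the tip force after locking could not be measured.

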